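# Draw the hand piston to its ring and hold it

## Task

Swing the keeper bar of the hand piston clear of the piston's collar, most of a quarter turn. Then take the piston by its black grip and draw it straight up out of its snug bore, without forcing it sideways, until the dark ring round its rod has just come fully into view above the barrel, and finish while holding it still there, not letting go. Do not pull it right out, and leave the dropper bottle, tape roll and forceps alone.

Things in the scene. Friction and masses are not known exactly. Their poses are not given: they have to be found in the camera images.
- unit: the hand piston unit, bolted down: grey base plate 110 x 170 x 12 mm with an aluminium barrel block 50 x 50 mm in its middle, up to 92 mm above the worktop, bored upright from the top. Origin: centre of the underside, on the bore axis. x points away from the robot (within about 20 degrees), y to its left, z up. A tube rack 53 mm high (tubes in it up to 86 mm) stands behind it, a dropper bottle at its left end
- barrel_mouth (a point): centre of the bore's mouth, in the barrel's top face, 92 mm above the worktop; axes as the unit's. Bore 17 mm wide, 74 mm deep
- keeper (a joint): keeper bar, angle in rad: 0 = lying along the unit's -y over the piston's collar (starts at 0 to 0.12, blocking the piston), grows as it swings toward the unit's -x (clockwise from above); stop at 1.75. Clear from 1.05 on. Turns with light friction (about 0.5 N at the pin) and stays where it is left
- keeper_pin (a point): half-way up the upright black pin, 10 mm thick and 40 mm tall (106 to 146 mm above the worktop), at the end of the keeper bar, 100 mm from the bar's pivot. The pivot stands in the unit's frame at x = -14 mm, y = +50 mm. The bar is steel, 9 mm wide, 100 to 106 mm above the worktop; its pivot screw reaches up to 110 mm
- grip_center (a point): centre of the piston's black grip, a round upright cylinder 24 mm thick and 42 mm tall, on the piston's axis; z along the piston, upward. With the piston home the grip reaches from 118 to 160 mm above the worktop; below it a 14 mm neck, then a steel collar 40 mm wide and 6 mm thick that rests on the barrel's top. The piston is loose (about 0.15 kg, 0.1 to 0.2), held by nothing but the bore and the keeper, and falls back if let go
- ring_edge (a point): lower edge, on the axis, of the dark ring (6 mm tall) round the piston's 16 mm rod; 36 mm below the underside of the collar, 83 mm below the grip's centre. With the piston home it is 36 mm down in the bore; it should come up level with the barrel's mouth or a few mm above it (about 40 mm of draw)
- rod_foot (a point): lower end of the piston's rod, on the axis, 68 mm below the underside of the collar
- dropper_mid (a point): half-way up the dropper bottle (23 mm wide, 90 mm tall) standing at the left end of the unit; leave alone
- tape_roll: roll of tape lying flat, 74 mm wide, 19 mm high, toward the front edge; origin under its centre; leave alone
- forceps: forceps lying flat, 14 x 124 x 9 mm, toward the front edge; origin under the centre; leave alone
Things that resemble listed ones, but are neither listed nor needed, are in the scene too. Leave any blue or yellow look-alike of the part that bears grip_center alone.

How it is judged:
On the way, in this order (a step that is already met when the one before it is completed fails the run):
1. the keeper bar is swung clear while the piston is still home (value of joint keeper above 1 rad and z of ring_edge in the frame of barrel_mouth below -0.03 m), for 0.1 s.
2. the piston is drawn part of the way by the grip, still in its bore (z of ring_edge in the frame of barrel_mouth above -0.016 m and contact force between the fingers and piston above 1 N and z of rod_foot in the frame of barrel_mouth below -0.01 m), for 0.1 s.
At the end, for the whole second after the job is handed in: keeper past 1.0 rad; fingers hold the piston still (under 10 mm/s), ring's lower edge 2 mm below to 10 mm above the barrel's mouth, rod's foot within 3 mm of the bore axis, piston within 0.06 rad of the bore, pressing on the unit with under 20 N (value of joint keeper above 1 rad and z of ring_edge in the frame of barrel_mouth between -0.002 and 0.01 m and horizontal distance between rod_foot and barrel_mouth below 0.003 m and angle between the z axis of grip_center and the z axis of unit, either way round below 0.06 rad and contact force between the fingers and piston above 1 N and contact force between piston and unit below 20 N and linear speed of piston below 0.01 m/s); the arm keeps its last pose, push and grip.
It fails at once if the piston is pulled so far that it leaves the bore (z of rod_foot in the frame of barrel_mouth above -0.004 m).
It fails at once if the dropper bottle, tape roll or forceps are shifted by more than 30 mm (distance of any of dropper_mid, tape_roll, forceps from where it was at the start of the episode above 0.03 m).
It fails at once if the piston is forced sideways: over 80 N between it and the unit (contact force between piston and unit above 80 N).
It also fails if it takes over 54 s, if anything falls off the work surface, if the arm or the gripper's body presses on something with over 40 N, if the wrist force passes 120 N, or if a joint passes its speed limit or range.

## Robot

A 6-joint arm with a two-finger parallel gripper is mounted at the origin on a cart in front of the work surface, level with it; the furniture and walls round the work are solid. World frame = base frame: x ahead of the robot, y to its left, z up, the work surface at z = 0. Lengths are in m, angles in rad, forces in N, time in s.
With the tool pointing down it reaches from about 0.25 to 0.725 m from the base axis. Payload 4 kg.
Tool frame: the origin (TCP) lies midway between the tips of the shut fingers; the grasp point (between the pads) lies 19 mm behind it; z points along the fingers, y is the line along which they close (so a half turn about z gives the same grasp; the last joint's range is limited). The gripper opens to 85 mm and grips with 20 to 120 N. Pads are 22 mm wide; open, the fingers measure 114 mm over their backs; the gripper's body (76 mm by 85 mm) begins 54 mm behind the grasp point. The pads swing forward as they close: fully open they stand 13 mm farther back than shut.
Start: joints at [-1.145, 0.241, 0.005, 1.335, 0, 1.571], TCP at [0.207, -0.455, 0.194] pointing down, gripper open.
Joint ranges: [-2.72, 2.72], [-1.05, 1.87], [-1.09, 1.28], [-1.99, 2.15], [-1.42, 1.44], [-3.14, 3.14]. Speed limits (rad/s): [2.79, 2.79, 3.14, 3.14, 3.14, 3.14].

## Interface

Orientations are given as a unit quaternion [x, y, z, w].
In Python, from workcell import bot gives the robot as it stands. The module is installed in compiled form; this text tells all that it offers.
- The arm moves only by the tool drive_tool, never from a script. Its arguments are lists of equal length, an entry for each row: "slide": the shift along the tool's x, y, z scaled (see below), a list of three; "rotation": the turn, a rotation vector about the tool's x, y, z scaled (see below), a list of three. A call has exactly 8 rows; each row is the pose to reach, as a shift and turn from the pose commanded when the call began, along the tool's axes at that moment; what a row does not reach only later rows make up. The controller multiplies each number of a shift by 250 mm and each number of a turn by 0.5 rad. A row lasts 1/8 s, in which the tool goes at most 62.5 mm and 10.7 degrees, less where a joint would pass 70% of its speed; a pose out of reach is approached as far as the arm can. A call with a number of a shift or a turn outside -1 to 1 is refused whole. A call with a gripper value outside its range is refused whole. "gripper" is the opening, from 0 (shut) to 1 (fully open), set as the call begins (left out, the last holds). The fingers move at their own pace and stop on an object; the grip force is fixed at half the most. Time passes only in rows, so rows that repeat a pose let the fingers close, or fill a call up. It gives the time, the measured TCP pose, the force, the opening and the grip force at its end, in the units of the state.
- bot.get_obs(): the state, without advancing time (a new reading comes with each control period).
- bot.camera(name): name is "scene" or "top" or "wrist"; returns a dict with "image" (384x512x3 uint8, red, green, blue), "z_map" (384x512 float32, m along the optical axis (not along the pixel's ray), 0 where there is no reading), "camera_matrix" (3x3 intrinsics, pixels), "xyz" and "orientation" of the camera in the world. Camera axes: x right, y up, looking along -z (the intrinsics and any distortion apply to the point x, -y, -z); pixel columns grow to the right and rows downward; lengths in m; the calibration is good to about 2 mm. A picture is of the moment at which its call begins.
- bot.job_done(): hands the job in; it is judged then, once.
The state is a dict: "clock": time; "joint_pos": joint angles; "joint_vel": joint speeds; "tau": joint torques, N m; "eef_pos": TCP position; "tool_rot": TCP orientation; "ft_force": force on the tool from outside, world axes, zero at the start; "ft_torque": the same for the moment, N m; "grip_width": finger opening in m; "grasp_force": force on a finger pad.
Only numpy, scipy, OpenCV 4.12 (cv2) and the standard library are available. Lean on these libraries where they do the work, as an engineer would, in place of code of your own. Each camera call takes 0.05 s, during which the arm holds its last target. There are 200 camera calls.

## Working session

There is one attempt and no reset: what is moved stays moved. The work goes in short steps, Python scripts to look and compute and a tool call to move; the robot and the scene stay as the last step left them, time stands still between calls to the robot, and variables do not carry over. Pictures are saved under pics/ and viewed, at most 10 in all, crops included, and the job is handed in when it is done.

Besides the shell and the picture viewer there is one more tool, called after "Request:" by a JSON object that holds its "op" and its "data", one argument or row to a line. drive_tool: Moves the arm, as the interface text tells. Shifts and turns lie within -1 to 1; 1 stands for 250 mm of shift or 0.5 rad of turn. Its arguments: {"type":"object","properties":{"slide":{"type":"array","items":{"type":"array","items":{"type":"number"}}},"rotation":{"type":"array","items":{"type":"array","items":{"type":"number"}}},"gripper":{"type":"number"}},"required":["slide","rotation"]}

```bash
mkdir -p pics; cat > h.py <<'E'
import numpy as np, cv2, pickle
from scipy.spatial.transform import Rotation as R
from workcell import bot
def snap(n,f):
    c=bot.camera(n); pickle.dump(c,open(f'pics/{f}.pkl','wb')); cv2.imwrite(f'pics/{f}.png',c['image'][:,:,::-1]); return c
def load(f): return pickle.load(open(f'pics/{f}.pkl','rb'))
def ray(c,u,v):
    K=np.array(c['camera_matrix']); d=np.array([(u-K[0,2])/K[0,0],-(v-K[1,2])/K[1,1],-1.])
    return R.from_quat(c['orientation']).apply(d)
def pt(c,u,v): # by depth
    z=c['z_map'][int(round(v)),int(round(u))]; return np.array(c['xyz'])+ray(c,u,v)*z
def atz(c,u,v,z):
    d=ray(c,u,v);o=np.array(c['xyz']); return o+d*(z-o[2])/d[2]
def tri(l):
    A=np.zeros((3,3));b=np.zeros(3)
    for c,u,v in l:
        d=ray(c,u,v);d/=np.linalg.norm(d);P=np.eye(3)-np.outer(d,d);A+=P;b+=P@np.array(c['xyz'])
    return np.linalg.solve(A,b)
E
python3 - <<'E'
from h import *
a=snap('scene','s0');b=snap('top','t0')
for c in(a,b):print(c['xyz'],c['orientation'],c['camera_matrix'])
print(bot.get_obs())
cv2.imwrite('pics/both.png',cv2.resize(np.vstack([a['image'],b['image']])[:,:,::-1],None,fx=.78,fy=.78))
E
```

```text
[-0.08358469  0.69719054  0.87730077] [-0.13652792  0.40720395  0.85378063 -0.29428506] [[477.44348279   0.         256.40567727]
 [  0.         477.44348279 197.20585528]
 [  0.           0.           1.        ]]
[ 0.37759583 -0.02643813  1.20838776] [-0.04392603  0.02778951  0.71316422 -0.69906727] [[431.10389423   0.         255.55326932]
 [  0.         431.10389423 181.88718985]
 [  0.           0.           1.        ]]
{'clock': 0.1, 'joint_pos': array([-1.14499430e+00,  2.41337733e-01,  3.85913598e-03,  1.33517884e+00,
        2.39633796e-06,  1.57082718e+00]), 'joint_vel': array([ 0.00030823, -0.00164416,  0.00275346, -0.00211078, -0.00142958,
       -0.0005598 ]), 'tau': array([ 2.10742355e-04, -3.73137903e+01,  2.53009933e+01,  1.08523355e-02,
        2.51683338e-05, -1.83642737e-05]), 'eef_pos': array([ 0.20626732, -0.4547823 ,  0.19280205]), 'tool_rot': array([ 9.77424892e-01,  2.11281125e-01, -1.95465272e-04, -9.09792930e-04]), 'ft_force': array([ 0.59864879,  1.02561646, -0.29643301]), 'ft_torque': array([ 0.01078085, -0.04512729,  0.00998591]), 'grasp_force': 0.0, 'grip_width': 0.08571443353631425}
```

View pics/both.png

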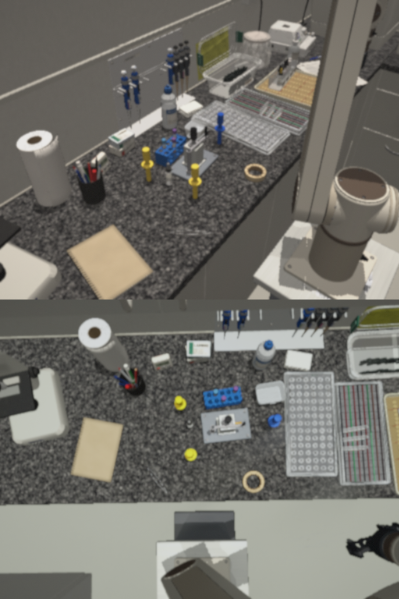

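The scene and top views show the unit at about (227,425) in the composite, with blue and yellow look-alikes around it. I'll enlarge both.

```bash
python3 - <<'E'
from h import *
a=load('s0')['image'];b=load('t0')['image']
A=cv2.resize(a[140:260,170:350],None,fx=4.4,fy=4.4,interpolation=2)[:, :800]
B=cv2.resize(b[90:260,210:400],None,fx=4,fy=4,interpolation=2)
cv2.imwrite('pics/ca.png',cv2.resize(a[150:260,180:330],None,fx=5,fy=5,interpolation=2)[:,:,::-1])
cv2.imwrite('pics/cb.png',cv2.resize(b[100:250,220:400],None,fx=4,fy=4,interpolation=2)[:,:,::-1])
E
```

```text
(no output)
```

View pics/ca.png

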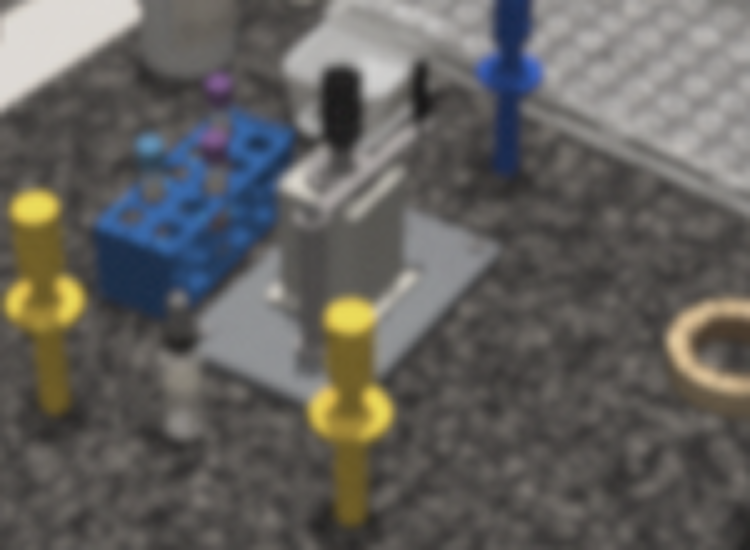

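View pics/cb.png

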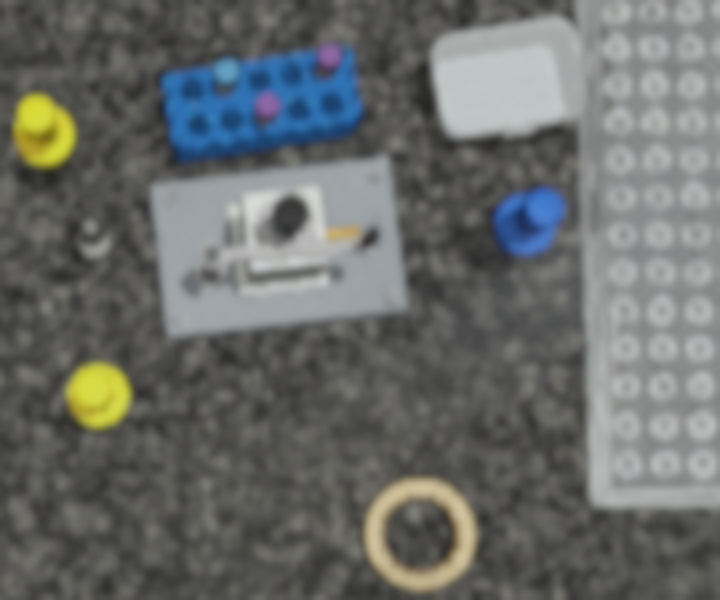

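The scene crop shows the grip top at (341,72) and the pin top at (421,65). In the top crop the grip top is at (291,212), the pin at (370,237) and the plate corners at (150,185), (387,155), (410,308), (168,338). The yellow and blue pistons are off to the sides.

```bash
python3 - <<'E'
from h import *
np.set_printoptions(precision=4,suppress=True)
a=load('s0');b=load('t0')
S=lambda u,v:(a,u/5+180-.4,v/5+150-.4)
T=lambda u,v:(b,u/4+220-.4,v/4+100-.4)
print('grip top',tri([S(341,75),T(292,212)]))
print('pin top',tri([S(421,66),T(372,235)]))
cs=[atz(*T(*p),.012) for p in [(150,185),(387,155),(410,308),(168,338)]]
print(np.array(cs),np.mean(cs,0))
d=(cs[0]-cs[1])+(cs[3]-cs[2]);print('y-axis yaw',np.arctan2(-d[0],d[1]))
print('grip@.16',atz(*T(292,212),.16),'pin@.146',atz(*T(372,235),.146))
for n,p,z in[('yel',(36,112),.12),('yel2',(95,400),.1),('blue',(547,207),.12),('tape',(420,533),.019),('drop',(95,235),.09),('drop0',(95,245),.0)]:print(n,atz(*T(*p),z))
o=bot.get_obs();print(R.from_quat(o['tool_rot']).as_matrix())
E
```

```text
grip top [ 0.5553 -0.096   0.1582]
pin top [ 0.5419 -0.1467  0.1419]
[[ 0.6015 -0.0065  0.012 ]
 [ 0.619  -0.1734  0.012 ]
 [ 0.5106 -0.1858  0.012 ]
 [ 0.4931 -0.017   0.012 ]] [ 0.5561 -0.0957  0.012 ]
y-axis yaw 0.10366150409680895
grip@.16 [ 0.555  -0.0959  0.16  ] pin@.146 [ 0.5418 -0.146   0.146 ]
yel [0.6306 0.0642 0.12  ]
yel2 [0.4455 0.0301 0.1   ]
blue [ 0.5613 -0.2604  0.12  ]
tape [ 0.3551 -0.1863  0.019 ]
drop [0.5545 0.0289 0.09  ]
drop0 [0.5616 0.0335 0.    ]
[[ 0.9107  0.413  -0.0008]
 [ 0.413  -0.9107  0.0017]
 [ 0.     -0.0019 -1.    ]]
```

```bash
cat >> h.py <<'E'
np.set_printoptions(precision=4,suppress=True)
def to(*ps):
    o=bot.get_obs();M=R.from_quat(o['tool_rot']).as_matrix()
    print('t',o['clock'],'pos',o['eef_pos'],'heading',np.arctan2(M[1,0],M[0,0]),'tilt',M[:2,2],'F',o['ft_force'],'w',o['grip_width'],o['grasp_force'],'q6',o['joint_pos'][5])
    for p in ps: print(M.T@(np.array(p)-o['eef_pos'])/.25)
E
python3 -c "
from h import *
to([.40,-.25,.29],[.50,-.13,.29])"
```

```text
t 0.1 pos [ 0.2063 -0.4548  0.1928] heading 0.4257711623748021 tilt [-0.0008  0.0017] F [ 0.5986  1.0256 -0.2964] w 0.08571443353631425 0.0 q6 1.5708271849444713
[ 1.0441 -0.4267 -0.388 ]
[ 1.6066 -0.6986 -0.3875]
```

Request:
{"op": "drive_tool", "data": {
  "slide": [
    [0.1,-0.05,-0.2],
    [0.25,-0.1,-0.38],
    [0.4,-0.17,-0.38],
    [0.55,-0.23,-0.38],
    [0.7,-0.29,-0.38],
    [0.85,-0.35,-0.38],
    [1.0,-0.42,-0.38],
    [1.0,-0.42,-0.38]
  ],
  "rotation": [
    [0,0,-0.2],
    [0,0,-0.4],
    [0,0,-0.6],
    [0,0,-0.8],
    [0,0,-1],
    [0,0,-1],
    [0,0,-1],
    [0,0,-1]
  ],
  "gripper": 0.4
}}

```text
clock: 1.1
eef_pos: [0.392, -0.2545, 0.288]
tool_rot: [0.894, 0.449, -0.0, -0.001]
ft_force: [-0.8, 0.6, -0.3]
grip_width: 0.0341
grasp_force: 0.0
```

```bash
python3 -c "
from h import *
to([.47,-.145,.29],[.50,-.13,.29])"
```

```text
t 1.1 pos [ 0.392  -0.2545  0.288 ] heading 0.9303668861095559 tilt [-0.0008  0.001 ] F [-0.8104  0.611  -0.3062] w 0.03413065088020847 0.0 q6 1.6350902408894272
[ 0.5377 -0.0115 -0.0077]
[ 0.6575  0.0489 -0.0077]
```

Request:
{"op": "drive_tool", "data": {
  "slide": [
    [0.1,0,0],
    [0.2,0,0],
    [0.3,0,0],
    [0.4,0,0],
    [0.54,0,0],
    [0.54,0,0],
    [0.54,0,0],
    [0.54,0,0]
  ],
  "rotation": [
    [0,0,-0.2],
    [0,0,-0.4],
    [0,0,-0.6],
    [0,0,-0.8],
    [0,0,-1],
    [0,0,-1],
    [0,0,-1],
    [0,0,-1]
  ]
}}

```text
clock: 2.1
eef_pos: [0.4714, -0.1495, 0.2886]
tool_rot: [0.757, 0.653, -0.0, -0.0]
ft_force: [-0.4, -0.1, -0.7]
grip_width: 0.0341
grasp_force: 0.0
```

```bash
python3 -c "
from h import *
c=snap('wrist','w0');print(c['xyz'],c['camera_matrix'])
to([.542,-.1468,.20])"
```

```text
[ 0.4821 -0.0803  0.4689] [[307.5703   0.     255.7745]
 [  0.     307.5703 189.8352]
 [  0.       0.       1.    ]]
t 2.15 pos [ 0.4714 -0.1495  0.2887] heading 1.4239416145287902 tilt [-0.0001 -0.0002] F [0.463  0.4878 0.7574] w 0.03422223607391092 0.0 q6 1.4107728449492811
[0.052  0.2777 0.3547]
```

View pics/w0.png

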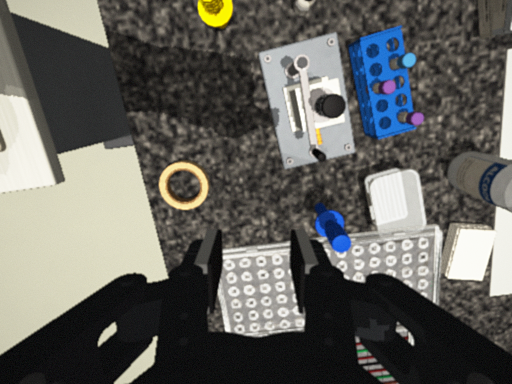

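The wrist view shows the pivot screw near (303,62), the grip top near (335,106), the pin at about (318,153) and the tape at (184,186). Next, an enlarged crop.

```bash
python3 -c "
from h import *
i=load('w0')['image'];cv2.imwrite('pics/cw.png',cv2.resize(i[25:175,250:370],None,fx=4,fy=4,interpolation=2)[:,:,::-1])"
```

```text
(no output)
```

View pics/cw.png

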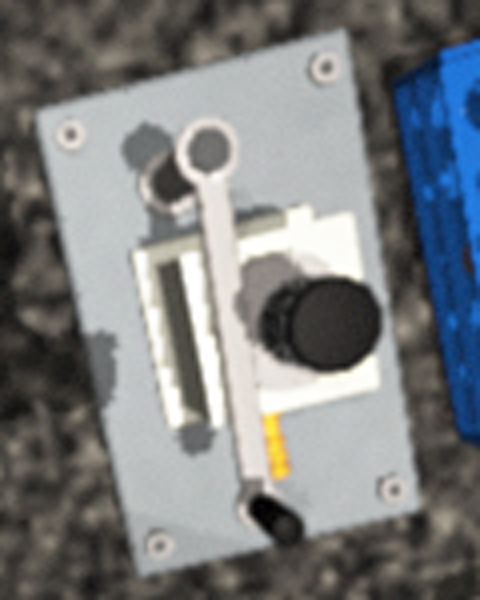

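The crop shows the grip top centre at (336,322), the pin top at (287,527), the pin base at (258,500), the pivot screw at (211,150), and plate corners at (38,112), (348,32), (418,508), (138,572).

```bash
python3 -c "
from h import *
w=load('w0');b=load('t0');a=load('s0')
W=lambda u,v:(w,u/4+250-.4,v/4+25-.4)
S=lambda u,v:(a,u/5+180-.4,v/5+150-.4)
T=lambda u,v:(b,u/4+220-.4,v/4+100-.4)
print('grip',tri([W(336,322),T(292,212)]),tri([W(336,322),S(341,75)]),atz(*W(336,322),.16))
print('pin',tri([W(287,527),T(372,235)]),atz(*W(287,527),.146),atz(*W(258,500),.106))
print('pivot',atz(*W(211,150),.11))
cs=np.array([atz(*W(*p),.012) for p in [(38,112),(348,32),(418,508),(138,572)]]);print(cs,cs.mean(0))
d=cs[1]-cs[0]+cs[2]-cs[3];print('yaw',np.arctan2(d[1],d[0])); d=cs[1]-cs[2]+cs[0]-cs[3];print('yaw',np.arctan2(-d[0],d[1]))
"
```

```text
grip [ 0.5522 -0.0945  0.176 ] [ 0.5556 -0.0953  0.1586] [ 0.5559 -0.0949  0.16  ]
pin [ 0.5418 -0.1457  0.1473] [ 0.5423 -0.1459  0.146 ] [ 0.542  -0.1447  0.106 ]
pivot [ 0.5378 -0.0473  0.11  ]
[[ 0.4957 -0.0175  0.012 ]
 [ 0.6026 -0.0083  0.012 ]
 [ 0.6163 -0.1732  0.012 ]
 [ 0.51   -0.182   0.012 ]] [ 0.5562 -0.0953  0.012 ]
yaw 0.08455258708761847
yaw 0.0849736454899597
```

Request:
{"op": "drive_tool", "data": {
  "slide": [
    [0.02,0.1,0],
    [0.04,0.2,0],
    [0.057,0.277,0.1],
    [0.057,0.277,0.2],
    [0.057,0.277,0.35],
    [0.057,0.277,0.4],
    [0.057,0.277,0.4],
    [0.057,0.277,0.4]
  ],
  "rotation": [
    [0,0,-0.2],
    [0,0,-0.39],
    [0,0,-0.39],
    [0,0,-0.39],
    [0,0,-0.39],
    [0,0,-0.39],
    [0,0,-0.39],
    [0,0,-0.39]
  ]
}}

```text
clock: 3.15
eef_pos: [0.5435, -0.145, 0.1904]
tool_rot: [0.689, 0.724, 0.001, 0.001]
ft_force: [0.3, -0.7, 0.6]
grip_width: 0.034
grasp_force: 0.0
```

```bash
python3 -c "
from h import *
to([.542,-.1455,.117])"
```

```text
t 3.15 pos [ 0.5435 -0.145   0.1904] heading 1.6203610363648 tilt [ 0.0029 -0.0008] F [ 0.2946 -0.6737  0.61  ] w 0.03404026922253429 0.0 q6 1.2605058659290338
[-0.0014 -0.0069  0.2934]
```

Request:
{"op": "drive_tool", "data": {
  "slide": [
    [0,-0.006,0.05],
    [0,-0.006,0.1],
    [0,-0.006,0.15],
    [0,-0.006,0.2],
    [0,-0.006,0.25],
    [0,-0.006,0.29],
    [0,-0.006,0.29],
    [0,-0.006,0.29]
  ],
  "rotation": [
    [0,0,0],
    [0,0,0],
    [0,0,0],
    [0,0,0],
    [0,0,0],
    [0,0,0],
    [0,0,0],
    [0,0,0]
  ]
}}

```text
clock: 4.15
eef_pos: [0.5414, -0.1447, 0.1165]
tool_rot: [0.689, 0.725, 0.0, 0.0]
ft_force: [0.4, -0.4, -0.0]
grip_width: 0.0341
grasp_force: 0.0
```

```bash
python3 -c "
from h import *
c=snap('scene','s1');cv2.imwrite('pics/cs1.png',cv2.resize(c['image'][100:250,180:330],None,fx=3,fy=3)[:,:,::-1])
to()
o=bot.get_obs();M=R.from_quat(o['tool_rot']).as_matrix();p=o['eef_pos'];pv=np.array([.5373,-.0467,p[2]])
for k in range(1,9):
  a=.5*k/8*1.0;r=R.from_euler('z',-a);q=pv+r.apply(p-pv);print(k,a/.5,M.T@(q-p)/.25)
"
```

```text
t 4.2 pos [ 0.5416 -0.1447  0.1167] heading 1.6208129699713423 tilt [ 0.0011 -0.0003] F [ 0.5015  1.1271 -0.7361] w 0.03443022578208449 0.0 q6 1.2596888783750002
1 0.125 [ 0.0009 -0.0245 -0.    ]
2 0.25 [ 0.0034 -0.0489 -0.0001]
3 0.375 [ 0.0074 -0.0731 -0.0001]
4 0.5 [ 0.0128 -0.097  -0.0001]
5 0.625 [ 0.0198 -0.1205 -0.0001]
6 0.75 [ 0.0282 -0.1435 -0.0002]
7 0.875 [ 0.038  -0.166  -0.0002]
8 1.0 [ 0.0493 -0.1878 -0.0002]
```

View pics/cs1.png

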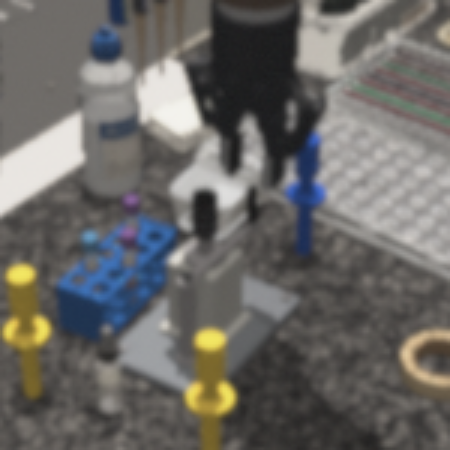

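The picture shows the finger tips at about (232,172) and (275,180), and the pin at (253,205), which looks lower than the tips. I'll check by projecting the TCP.

```bash
python3 -c "
from h import *
c=load('s1');K=c['camera_matrix']
def pr(p):
  d=R.from_quat(c['orientation']).inv().apply(np.array(p)-c['xyz']);return ((K[0,0]*d[0]/-d[2]+K[0,2]-180)*3,(-K[1,1]*d[1]/-d[2]+K[1,2]-100)*3)
print(pr([.5416,-.1447,.1167]),pr([.542,-.1455,.146]),pr([.542,-.1455,.106]),pr([.5585,-.144,.125]),pr([.5245,-.146,.125]))
t=snap('top','t1')
for p in[(232,170),(275,178),(253,205)]:
  print(pt(c,p[0]/3+180,p[1]/3+100))
"
```

```text
(np.float64(249.2658071692333), np.float64(212.39348093669)) (np.float64(249.95755503071405), np.float64(185.1451423254853)) (np.float64(249.26706447287273), np.float64(221.3769647521738)) (np.float64(234.0646732386072), np.float64(198.49035375832224)) (np.float64(265.5125586301187), np.float64(211.1823802226639))
[ 0.5563 -0.1377  0.1604]
[ 0.5092 -0.1374  0.1722]
[ 0.5364 -0.1431  0.1281]
```

```bash
python3 -c "
from h import *
c=load('s1')['image'][130:190,235:295];t=load('t1')['image'][125:185,275:335]
cv2.imwrite('pics/z1.png',cv2.resize(np.hstack([c,t]),None,fx=6.5,fy=6.5,interpolation=2)[:,:,::-1])"
```

```text
(no output)
```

View pics/z1.png

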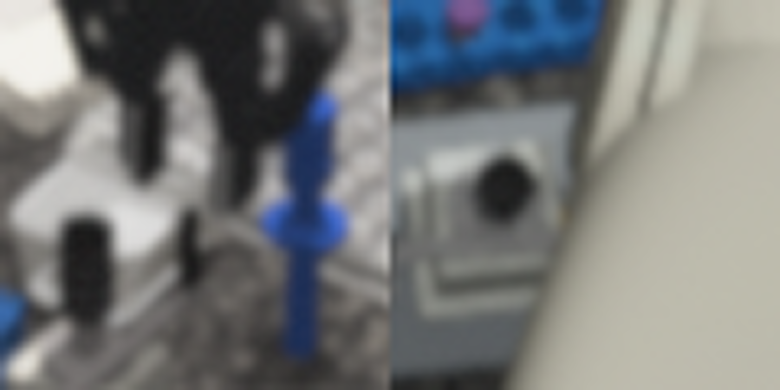

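```bash
python3 -c "
from h import *
c=load('s1')
for u in(256,257,258,270,271,272,264):
  print(u,[tuple(np.round(pt(c,u,v)*1000).astype(int)) for v in range(150,174,3)])
w=snap('wrist','w1');print(bot.get_obs()['eef_pos'])
# low-x-depth points near tool in wrist view
v,u=np.mgrid[0:384:1,0:512:1]
P=np.array([ray(w,0,0)]);
K=np.array(w['camera_matrix']);z=w['z_map']
d=np.stack([(u-K[0,2])/K[0,0]*z,-(v-K[1,2])/K[1,1]*z,-z],-1).reshape(-1,3)
X=R.from_quat(w['orientation']).apply(d)+w['xyz']
m=(abs(X[:,0]-.5416)<.04)&(abs(X[:,1]+.1447)<.02)&(X[:,2]>.1)
X=X[m];
for lo in np.arange(.1,.2,.01):
  s=X[(X[:,2]>=lo)&(X[:,2]<lo+.01)];print(round(lo,2),len(s),s[:,:2].min(0) if len(s) else '',s[:,:2].max(0) if len(s) else '')
"
```

```text
256 [(np.int64(555), np.int64(-131), np.int64(186)), (np.int64(556), np.int64(-131), np.int64(176)), (np.int64(556), np.int64(-132), np.int64(166)), (np.int64(651), np.int64(-255), np.int64(49)), (np.int64(640), np.int64(-241), np.int64(50)), (np.int64(635), np.int64(-235), np.int64(45)), (np.int64(626), np.int64(-222), np.int64(45)), (np.int64(626), np.int64(-223), np.int64(34))]
257 [(np.int64(557), np.int64(-137), np.int64(182)), (np.int64(555), np.int64(-135), np.int64(174)), (np.int64(558), np.int64(-138), np.int64(162)), (np.int64(651), np.int64(-260), np.int64(46)), (np.int64(640), np.int64(-246), np.int64(48)), (np.int64(632), np.int64(-236), np.int64(45)), (np.int64(624), np.int64(-224), np.int64(45)), (np.int64(627), np.int64(-229), np.int64(30))]
258 [(np.int64(559), np.int64(-144), np.int64(177)), (np.int64(559), np.int64(-144), np.int64(168)), (np.int64(554), np.int64(-138), np.int64(163)), (np.int64(649), np.int64(-261), np.int64(47)), (np.int64(638), np.int64(-248), np.int64(47)), (np.int64(630), np.int64(-238), np.int64(46)), (np.int64(624), np.int64(-230), np.int64(4
[... 1365 characters left out ...]
7), np.int64(-276), np.int64(44)), (np.int64(540), np.int64(-146), np.int64(145)), (np.int64(537), np.int64(-142), np.int64(140)), (np.int64(537), np.int64(-143), np.int64(129)), (np.int64(538), np.int64(-145), np.int64(117))]
[ 0.5416 -0.1447  0.1167]
0.1 467 [ 0.536  -0.1503] [ 0.5495 -0.1247]
0.11 83 [ 0.5376 -0.1471] [ 0.5472 -0.1415]
0.12 101 [ 0.5378 -0.1467] [ 0.5476 -0.1415]
0.13 115 [ 0.5376 -0.1473] [ 0.5473 -0.1416]
0.14 287 [ 0.5376 -0.1513] [ 0.5475 -0.1417]
0.15 99 [ 0.5178 -0.1553] [ 0.5637 -0.133 ]
0.16 648 [ 0.5106 -0.1565] [ 0.572  -0.1322]
0.17 852 [ 0.5106 -0.1569] [ 0.572  -0.1322]
0.18 908 [ 0.5106 -0.1569] [ 0.5723 -0.1319]
0.19 1453 [ 0.5019 -0.1569] [ 0.5807 -0.1295]
```

View pics/w1.png

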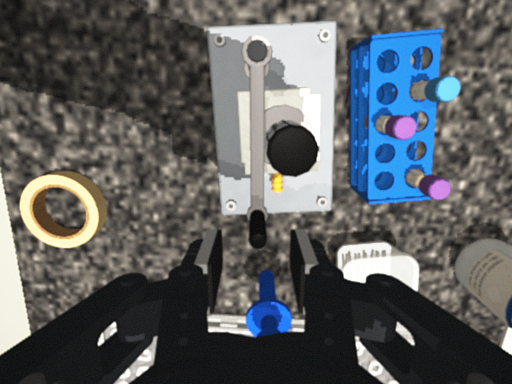

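The wrist view and depth data put the finger tips at z≈0.157 while the reported TCP is 0.117, so the tips are about 40 mm above the stated TCP. The lateral position is right, with the pin at (258,228) between the fingers. I'll lower a further 38 mm while watching the force.

Request:
{"op": "drive_tool", "data": {
  "slide": [
    [0,0,0.02],
    [0,0,0.04],
    [0,0,0.06],
    [0,0,0.08],
    [0,0,0.1],
    [0,0,0.12],
    [0,0,0.15],
    [0,0,0.15]
  ],
  "rotation": [
    [0,0,0],
    [0,0,0],
    [0,0,0],
    [0,0,0],
    [0,0,0],
    [0,0,0],
    [0,0,0],
    [0,0,0]
  ]
}}

```text
clock: 5.3
eef_pos: [0.5404, -0.1444, 0.0777]
tool_rot: [0.689, 0.725, -0.0, -0.001]
ft_force: [0.2, 0.0, 0.3]
grip_width: 0.0344
grasp_force: 0.0
```

```bash
cat >> h.py <<'E'
def cloud(w):
    v,u=np.mgrid[0:384,0:512];K=np.array(w['camera_matrix']);z=w['z_map']
    d=np.stack([(u-K[0,2])/K[0,0]*z,-(v-K[1,2])/K[1,1]*z,-z],-1).reshape(-1,3)
    return R.from_quat(w['orientation']).apply(d)+w['xyz']
def slices(w,c,r,z0,z1,dz=.006):
    X=cloud(w);X=X[(abs(X[:,:2]-c)<r).all(1)]
    for lo in np.arange(z0,z1,dz):
        s=X[(X[:,2]>=lo)&(X[:,2]<lo+dz)];print(round(lo,3),len(s),*( [s[:,:2].min(0),s[:,:2].max(0)] if len(s) else []))
E
python3 -c "
from h import *
to();w=snap('wrist','w2');slices(w,[.5416,-.1447],[.04,.02],.1,.16)
"
```

```text
t 5.3 pos [ 0.5404 -0.1444  0.0777] heading 1.6207730809141712 tilt [-0.0016  0.0004] F [0.1773 0.0085 0.2736] w 0.034407767947058285 0.0 q6 1.259704132399297
0.1 422 [ 0.5359 -0.151 ] [ 0.5491 -0.1247]
0.106 319 [ 0.5361 -0.1496] [ 0.5491 -0.1247]
0.112 130 [ 0.5231 -0.1558] [ 0.5582 -0.1347]
0.118 320 [ 0.512  -0.1557] [ 0.5692 -0.1319]
0.124 537 [ 0.5095 -0.1563] [ 0.571  -0.1319]
0.13 622 [ 0.5097 -0.1564] [ 0.571 -0.132]
0.136 696 [ 0.5097 -0.1561] [ 0.5709 -0.1318]
0.142 1014 [ 0.5097 -0.1566] [ 0.5711 -0.1316]
0.148 857 [ 0.5164 -0.1566] [ 0.5639 -0.1316]
0.154 684 [ 0.5018 -0.1555] [ 0.5795 -0.1295]
```

Request:
{"op": "drive_tool", "data": {
  "slide": [
    [0.001,-0.024,0],
    [0.003,-0.049,0],
    [0.007,-0.073,0],
    [0.013,-0.097,0],
    [0.02,-0.12,0],
    [0.028,-0.143,0],
    [0.038,-0.166,0],
    [0.049,-0.188,0]
  ],
  "rotation": [
    [0,0,0.125],
    [0,0,0.25],
    [0,0,0.375],
    [0,0,0.5],
    [0,0,0.625],
    [0,0,0.75],
    [0,0,0.875],
    [0,0,1]
  ]
}}

```text
clock: 6.35
eef_pos: [0.4939, -0.1347, 0.0791]
tool_rot: [0.848, 0.531, 0.0, 0.0]
ft_force: [-0.1, -0.3, 0.6]
grip_width: 0.0337
grasp_force: 0.2
```

```bash
cat >> h.py <<'E'
def arc(A):
    to();o=bot.get_obs();M=R.from_quat(o['tool_rot']).as_matrix();p=o['eef_pos'];pv=np.array([.5373,-.0467,p[2]])
    print('radius',np.linalg.norm(p-pv))
    t=(p-pv)/np.linalg.norm(p-pv)*.1
    for k in range(1,9):
        a=A*k/8;print(a/.5,M.T@(pv+R.from_euler('z',-a).apply(t)-p)/.25)
E
python3 -c "
from h import *
arc(.5)"
```

```text
t 6.35 pos [ 0.4939 -0.1347  0.0791] heading 1.1186859009656518 tilt [ 0.0013 -0.0003] F [-0.1277 -0.3369  0.6349] w 0.03374265380530288 0.22809154819697142 q6 1.7565040687954376
radius 0.09816810910114838
0.125 [-0.0064 -0.025  -0.    ]
0.25 [-0.0039 -0.0499 -0.0001]
0.375 [ 0.0001 -0.0746 -0.0001]
0.5 [ 0.0057 -0.0989 -0.0001]
0.625 [ 0.0128 -0.1229 -0.0001]
0.75 [ 0.0213 -0.1464 -0.0002]
0.875 [ 0.0313 -0.1693 -0.0002]
1.0 [ 0.0428 -0.1915 -0.0002]
```

Request:
{"op": "drive_tool", "data": {
  "slide": [
    [-0.004,-0.025,0],
    [-0.003,-0.05,0],
    [0.001,-0.075,0],
    [0.006,-0.099,0],
    [0.013,-0.123,0],
    [0.021,-0.146,0],
    [0.031,-0.169,0],
    [0.043,-0.191,0]
  ],
  "rotation": [
    [0,0,0.125],
    [0,0,0.25],
    [0,0,0.375],
    [0,0,0.5],
    [0,0,0.625],
    [0,0,0.75],
    [0,0,0.875],
    [0,0,1]
  ]
}}

```text
clock: 7.35
eef_pos: [0.4556, -0.1044, 0.0791]
tool_rot: [0.953, 0.304, 0.0, 0.001]
ft_force: [0.5, -0.5, 0.3]
grip_width: 0.0342
grasp_force: 0.3
```

```bash
python3 -c "
from h import *
arc(.5)"
```

```text
t 7.35 pos [ 0.4556 -0.1044  0.0791] heading 0.6185490924619605 tilt [ 0.0012 -0.0007] F [ 0.4544 -0.5213  0.3484] w 0.03416736932675623 0.26499632745981216 q6 2.2980535405764932
radius 0.10004780782792642
0.125 [ 0.0011 -0.025  -0.    ]
0.25 [ 0.0035 -0.0499 -0.0001]
0.375 [ 0.0075 -0.0745 -0.0001]
0.5 [ 0.013  -0.0989 -0.0001]
0.625 [ 0.02   -0.1229 -0.0001]
0.75 [ 0.0285 -0.1464 -0.0002]
0.875 [ 0.0385 -0.1693 -0.0002]
1.0 [ 0.0499 -0.1916 -0.0002]
```

Request:
{"op": "drive_tool", "data": {
  "slide": [
    [0.001,-0.025,0],
    [0.003,-0.05,0],
    [0.007,-0.075,0],
    [0.013,-0.099,0],
    [0.02,-0.123,0],
    [0.028,-0.146,0],
    [0.033,-0.157,0],
    [0.033,-0.157,0]
  ],
  "rotation": [
    [0,0,0.125],
    [0,0,0.25],
    [0,0,0.375],
    [0,0,0.5],
    [0,0,0.625],
    [0,0,0.75],
    [0,0,0.81],
    [0,0,0.81]
  ]
}}

```text
clock: 8.35
eef_pos: [0.4392, -0.0674, 0.0788]
tool_rot: [0.994, 0.108, 0.0, 0.0]
ft_force: [0.3, 0.1, -0.2]
grip_width: 0.0339
grasp_force: 0.0
```

```bash
python3 -c "
from h import *
p=bot.get_obs()['eef_pos'];to(p+[0,0,.13]);w=snap('wrist','w3');slices(w,p[:2],[.05,.05],.1,.15)"
```

```text
t 8.35 pos [ 0.4392 -0.0674  0.0788] heading 0.21660196433277035 tilt [ 0.0005 -0.    ] F [ 0.313   0.1418 -0.1503] w 0.033947053143416464 0.0 q6 2.772657971976166
[ 0.0002  0.0001 -0.52  ]
0.1 906 [ 0.4377 -0.0856] [ 0.4892 -0.0589]
0.106 720 [ 0.4389 -0.085 ] [ 0.4891 -0.0597]
0.112 99 [ 0.4305 -0.0835] [ 0.4513 -0.0489]
0.118 253 [ 0.4262 -0.093 ] [ 0.4555 -0.042 ]
0.124 463 [ 0.4257 -0.0957] [ 0.4557 -0.0361]
0.13 575 [ 0.4252 -0.0962] [ 0.4558 -0.036 ]
0.136 657 [ 0.4254 -0.0962] [ 0.4557 -0.0361]
0.142 1048 [ 0.4251 -0.0961] [ 0.4558 -0.0361]
0.148 525 [ 0.4242 -0.0886] [ 0.4559 -0.0366]
```

Request:
{"op": "drive_tool", "data": {
  "slide": [
    [0,0,-0.06],
    [0,0,-0.13],
    [0,0,-0.2],
    [0,0,-0.27],
    [0,0,-0.35],
    [0,0,-0.42],
    [0,0,-0.48],
    [0,0,-0.48]
  ],
  "rotation": [
    [0,0,0],
    [0,0,0],
    [0,0,0],
    [0,0,0],
    [0,0,0],
    [0,0,0],
    [0,0,0],
    [0,0,0]
  ]
}}

```text
clock: 9.4
eef_pos: [0.44, -0.0678, 0.1996]
tool_rot: [0.994, 0.108, 0.001, 0.0]
ft_force: [0.0, -0.1, -0.1]
grip_width: 0.0341
grasp_force: 0.0
```

```bash
python3 -c "
from h import *
p=bot.get_obs()['eef_pos'];to([.5557,-.0952,p[2]],[.5557,-.0952,.10]);w=snap('wrist','w4');
i=w['image']
cv2.imwrite('pics/w4z.png',i[:,:,::-1])
X=cloud(w);m=(X[:,2]>.135)&(X[:,2]<.15)&(abs(X[:,0]-.45)<.05)&(abs(X[:,1]+.08)<.05);s=X[m];print('pin',len(s),s.mean(0))
pv=np.array([.5373,-.0467]);q=s.mean(0)[:2]-pv;print('theta',(-1.481-np.arctan2(q[1],q[0]))%(2*np.pi),np.linalg.norm(q))
m=(X[:,2]>.154)&(X[:,2]<.166)&(abs(X[:,0]-.5557)<.03)&(abs(X[:,1]+.095)<.03);s=X[m];print('grip',len(s),s.mean(0),s.min(0),s.max(0))
"
```

```text
t 9.4 pos [ 0.44   -0.0678  0.1996] heading 0.21593872590112198 tilt [ 0.0026 -0.0004] F [ 0.0299 -0.1258 -0.1213] w 0.03406454924317585 0.0 q6 2.772769144037729
[0.4284 0.2062 0.0012]
[0.4274 0.2059 0.3997]
pin 146 [ 0.4441 -0.0783  0.1442]
theta 1.334098595670895 0.09843740948342036
grip 1128 [ 0.5556 -0.0948  0.1596] [ 0.5445 -0.1068  0.1541] [ 0.5679 -0.0832  0.1624]
```

View pics/w4z.png

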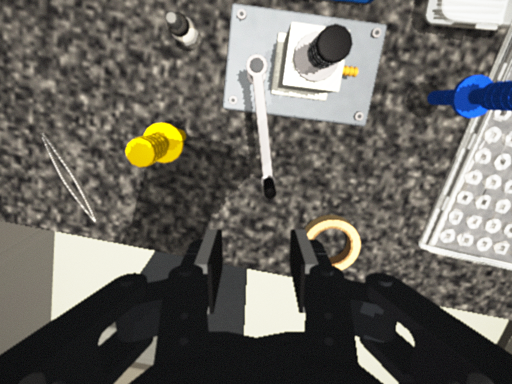

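The wrist view shows the keeper swung clear, with the pin at (269,187) giving a keeper angle of about 1.33 rad. The piston is still home with the grip at (330,45), and the forceps at (68,178), tape and dropper are untouched. Next I'll go over the grip with the gripper open.

Request:
{"op": "drive_tool", "data": {
  "slide": [
    [0.08,0.04,0],
    [0.16,0.08,0],
    [0.24,0.12,0],
    [0.32,0.155,0],
    [0.38,0.185,0],
    [0.428,0.206,0],
    [0.428,0.206,0],
    [0.428,0.206,0]
  ],
  "rotation": [
    [0,0,0],
    [0,0,0],
    [0,0,0],
    [0,0,0],
    [0,0,0],
    [0,0,0],
    [0,0,0],
    [0,0,0]
  ],
  "gripper": 0.9
}}

```text
clock: 10.45
eef_pos: [0.5538, -0.0948, 0.1978]
tool_rot: [0.994, 0.108, -0.001, -0.0]
ft_force: [0.6, 0.4, 0.5]
grip_width: 0.0769
grasp_force: 0.0
```

```bash
python3 -c "
from h import *
p=bot.get_obs()['eef_pos'];to([.5557,-.0950,p[2]],[.5557,-.0950,.083]);w=snap('wrist','w5');slices(w,[.5557,-.095],[.03,.07],.13,.29,.01)"
```

```text
t 10.45 pos [ 0.5538 -0.0948  0.1978] heading 0.21583947022198413 tilt [-0.0018  0.0003] F [0.6375 0.3798 0.5007] w 0.07686424126786877 0.0 q6 2.7562062494726187
[ 0.0074  0.0024 -0.    ]
[0.0082 0.0028 0.4592]
0.13 76 [ 0.5568 -0.1059] [ 0.5684 -0.0834]
0.14 78 [ 0.5563 -0.1051] [ 0.5687 -0.0833]
0.15 534 [ 0.5451 -0.1068] [ 0.5682 -0.0834]
0.16 283 [ 0.5462 -0.1065] [ 0.5673 -0.0843]
0.17 0
0.18 0
0.19 0
0.2 0
0.21 0
0.22 0
0.23 0
0.24 230 [ 0.5361 -0.1354] [ 0.5742 -0.0492]
0.25 1050 [ 0.5353 -0.1442] [ 0.5749 -0.0424]
0.26 1375 [ 0.5349 -0.1444] [ 0.5752 -0.0425]
0.27 1473 [ 0.5354 -0.1445] [ 0.5752 -0.0425]
0.28 1386 [ 0.5456 -0.1537] [ 0.578  -0.0331]
```

Request:
{"op": "drive_tool", "data": {
  "slide": [
    [0.004,0.001,0.06],
    [0.004,0.001,0.12],
    [0.004,0.001,0.18],
    [0.004,0.001,0.25],
    [0.004,0.001,0.32],
    [0.004,0.001,0.4],
    [0.004,0.001,0.46],
    [0.004,0.001,0.46]
  ],
  "rotation": [
    [0,0,0],
    [0,0,0],
    [0,0,0],
    [0,0,0],
    [0,0,0],
    [0,0,0],
    [0,0,0],
    [0,0,0]
  ]
}}

```text
clock: 11.5
eef_pos: [0.5541, -0.0947, 0.0817]
tool_rot: [0.994, 0.108, -0.002, -0.001]
ft_force: [0.1, 0.4, 0.8]
grip_width: 0.0769
grasp_force: 0.0
```

```bash
python3 -c "
from h import *
to([.5557,-.0950,.083]);w=snap('wrist','w6');slices(w,[.5557,-.095],[.03,.07],.11,.18,.01);to([.5557,-.0950,.083])
X=cloud(w);M=R.from_quat(bot.get_obs()['tool_rot']).as_matrix()
L=(X-[.5557,-.095,0])@M
for n,m in (('fing',(X[:,2]>.14)&(X[:,2]<.155)&(abs(L[:,0])<.03)&(abs(L[:,1])<.06)&(abs(L[:,1])>.025)),('grip',(X[:,2]>.154)&(X[:,2]<.166)&(abs(L[:,0])<.02)&(abs(L[:,1])<.02))):
  s=L[m];print(n,s[:,:2].min(0),s[:,:2].max(0),[ (k.min(),k.max()) for k in (s[s[:,1]>0,1],s[s[:,1]<0,1])])
"
```

```text
t 11.5 pos [ 0.5541 -0.0947  0.0817] heading 0.21581913532003758 tilt [-0.0037  0.0006] F [0.0858 0.4354 0.8415] w 0.07687289357148774 0.0 q6 2.7565825579850003
[ 0.0058  0.0027 -0.005 ]
0.11 19 [ 0.5611 -0.1037] [ 0.5678 -0.0849]
0.12 380 [ 0.5384 -0.1342] [ 0.5699 -0.0553]
0.13 1238 [ 0.5361 -0.1442] [ 0.5754 -0.0428]
0.14 1800 [ 0.536  -0.1445] [ 0.5755 -0.0423]
0.15 3606 [ 0.5353 -0.1451] [ 0.5756 -0.0424]
0.16 2474 [ 0.5399 -0.1442] [ 0.5772 -0.0427]
0.17 2761 [ 0.531  -0.1613] [ 0.5823 -0.025 ]
t 11.55 pos [ 0.5551 -0.0948  0.0829] heading 0.21578049328074322 tilt [-0.0015  0.0002] F [-0.6035 -0.4748  0.1365] w 0.0771002188488337 0.0 q6 2.7565890761314753
[ 0.0021  0.0011 -0.0002]
fing [-0.0125 -0.0528] [0.0108 0.0519] [(np.float64(0.037211331203749975), np.float64(0.0518679560216509)), (np.float64(-0.05277594241210376), np.float64(-0.03828408114700991))]
grip [-0.0117 -0.0113] [0.0128 0.0125] [(np.float64(0.0001637804882469619), np.float64(0.01248081937460691)), (np.float64(-0.011308710279021948), np.float64(-0.00020577810274779258))]
```

Request:
{"op": "drive_tool", "data": {
  "slide": [
    [0.004,0.004,0],
    [0.004,0.004,0],
    [0.004,0.004,0],
    [0.004,0.004,0],
    [0.004,0.004,0],
    [0.004,0.004,0],
    [0.004,0.004,0],
    [0.004,0.004,0]
  ],
  "rotation": [
    [0,0,0],
    [0,0,0],
    [0,0,0],
    [0,0,0],
    [0,0,0],
    [0,0,0],
    [0,0,0],
    [0,0,0]
  ],
  "gripper": 0
}}

```text
clock: 12.55
eef_pos: [0.5574, -0.0956, 0.0843]
tool_rot: [0.994, 0.108, 0.001, 0.0]
ft_force: [-1.1, 1.0, 5.8]
grip_width: 0.023
grasp_force: 59.2
```

```bash
python3 -c "
from h import *
to();w=snap('wrist','w7');slices(w,[.5557,-.095],[.03,.07],.10,.18,.008);to()"
```

```text
t 12.55 pos [ 0.5574 -0.0956  0.0843] heading 0.21591769855270504 tilt [ 0.0014 -0.    ] F [-1.1067  1.0212  5.7726] w 0.022966089373782174 59.15233591105789 q6 2.755615466312461
0.1 673 [ 0.5257 -0.101 ] [ 0.5639 -0.0387]
0.108 342 [ 0.5319 -0.053 ] [ 0.5441 -0.0415]
0.116 145 [ 0.558  -0.1065] [ 0.5687 -0.0835]
0.124 536 [ 0.557  -0.1182] [ 0.5724 -0.0708]
0.132 804 [ 0.5563 -0.1187] [ 0.5725 -0.0698]
0.14 972 [ 0.5566 -0.1187] [ 0.5725 -0.07  ]
0.148 1022 [ 0.5448 -0.1187] [ 0.5726 -0.07  ]
0.156 3549 [ 0.5432 -0.1229] [ 0.5744 -0.0638]
0.164 1829 [ 0.5465 -0.1353] [ 0.5792 -0.0513]
0.172 6086 [ 0.5381 -0.1439] [ 0.5798 -0.0469]
t 12.6 pos [ 0.5574 -0.0956  0.0843] heading 0.21594586181604852 tilt [0.0014 0.    ] F [-0.6301  0.8435  5.9187] w 0.022783910053252355 59.15224188705906 q6 2.755585742859871
```

Request:
{"op": "drive_tool", "data": {
  "slide": [
    [0,0,-0.007],
    [0,0,-0.014],
    [0,0,-0.021],
    [0,0,-0.028],
    [0,0,-0.035],
    [0,0,-0.042],
    [0,0,-0.05],
    [0,0,-0.05]
  ],
  "rotation": [
    [0,0,0],
    [0,0,0],
    [0,0,0],
    [0,0,0],
    [0,0,0],
    [0,0,0],
    [0,0,0],
    [0,0,0]
  ]
}}

```text
clock: 13.6
eef_pos: [0.5568, -0.0957, 0.0964]
tool_rot: [0.994, 0.108, 0.0, 0.0]
ft_force: [0.1, -0.2, -1.7]
grip_width: 0.0229
grasp_force: 58.8
```

```bash
python3 -c "
from h import *
to();print(bot.get_obs()['ft_torque'])"
```

```text
t 13.6 pos [ 0.5568 -0.0957  0.0964] heading 0.21574768963412552 tilt [ 0.0001 -0.0001] F [ 0.0671 -0.2479 -1.6994] w 0.02285600265902442 58.76497204299085 q6 2.7556370914688864
[ 0.1369 -0.0818 -0.0185]
```

Request:
{"op": "drive_tool", "data": {
  "slide": [
    [0,0,-0.015],
    [0,0,-0.03],
    [0,0,-0.045],
    [0,0,-0.06],
    [0,0,-0.075],
    [0,0,-0.09],
    [0,0,-0.108],
    [0,0,-0.108]
  ],
  "rotation": [
    [0,0,0],
    [0,0,0],
    [0,0,0],
    [0,0,0],
    [0,0,0],
    [0,0,0],
    [0,0,0],
    [0,0,0]
  ]
}}

```text
clock: 14.6
eef_pos: [0.5571, -0.0959, 0.1236]
tool_rot: [0.994, 0.108, 0.0, 0.0]
ft_force: [0.5, 0.5, -1.1]
grip_width: 0.0229
grasp_force: 58.8
```

```bash
python3 -c "
from h import *
to();w=snap('wrist','w8');s=snap('scene','s2')
X=cloud(w);m=(abs(X[:,0]-.5557)<.035)&(abs(X[:,1]+.095)<.035)&(X[:,2]>.08)&(X[:,2]<.21)
h,e=np.histogram(X[m,2],np.arange(.08,.21,.004));print(list(zip(np.round(e,3),h)))
cv2.imwrite('pics/s2z.png',cv2.resize(s['image'][125:225,200:300],None,fx=6,fy=6,interpolation=2)[:,:,::-1])
to()"
```

```text
t 14.6 pos [ 0.5571 -0.0959  0.1236] heading 0.21568545996642455 tilt [ 0.0008 -0.0004] F [ 0.5229  0.4854 -1.1229] w 0.022898259005694054 58.7883571931161 q6 2.7556487377616974
[(np.float64(0.08), np.int64(76)), (np.float64(0.084), np.int64(79)), (np.float64(0.088), np.int64(1228)), (np.float64(0.092), np.int64(1074)), (np.float64(0.096), np.int64(0)), (np.float64(0.1), np.int64(0)), (np.float64(0.104), np.int64(0)), (np.float64(0.108), np.int64(0)), (np.float64(0.112), np.int64(0)), (np.float64(0.116), np.int64(0)), (np.float64(0.12), np.int64(0)), (np.float64(0.124), np.int64(0)), (np.float64(0.128), np.int64(6)), (np.float64(0.132), np.int64(133)), (np.float64(0.136), np.int64(1614)), (np.float64(0.14), np.int64(52)), (np.float64(0.144), np.int64(36)), (np.float64(0.148), np.int64(1)), (np.float64(0.152), np.int64(0)), (np.float64(0.156), np.int64(26)), (np.float64(0.16), np.int64(138)), (np.float64(0.164), np.int64(238)), (np.float64(0.168), np.int64(330)), (np.float64(0.172), np.int64(418)), (np.float64(0.176), np.int64(421)), (np.float64(0.18), np.int64(390)), (np.float64(0.184), np.int64(566)), (np.float64(0.188), np.int64(509)), (np.float64(0.192), np.int64(539)), (np.float64(0.196), np.int64(3063)), (np.float64(0.2), np.int64(474)), (np.float64(0.204), np.int64(818))]
t 14.7 pos [ 0.5568 -0.0957  0.1231] heading 0.21576898297272273 tilt [-0.     -0.0001] F [-0.3962  0.3866 -1.6369] w 0.022739130587130927 58.78851414163364 q6 2.7555951170665907
```

View pics/s2z.png

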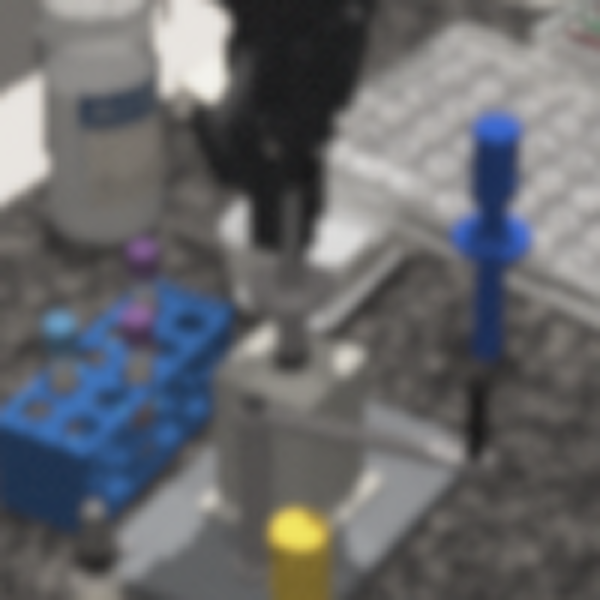

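The view shows the dark ring at (292,355) just above the barrel's mouth, and the keeper off to the right with its pin at (478,415). The collar top is at about 0.138, so the piston has come up about 39 mm and the ring's lower edge is about 3 mm above the mouth. Lateral forces are near zero, so I'll hand it in.

```bash
python3 -c "
from h import *
print(abs(bot.get_obs()['joint_vel']).max());print(bot.job_done())"
```

```text
0.004678243387260231
the job is handed in; nothing more can be done
None
```

I swung the keeper clear to about 1.33 rad, drew the piston about 39 mm so the dark ring's lower edge sits about 3 mm above the barrel's mouth, and handed the job in at about 14.7 s with the gripper still holding it; no verdict was returned.

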